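# Nest the dip dishes from the crate and ring for collection

## Robot

A 6-joint arm with a two-finger parallel gripper is mounted at the origin on the work surface. World frame = base frame: x ahead of the robot, y to its left, z up, the work surface at z = 0. Lengths are in m, angles in degrees, forces in N, time in s.
With the tool pointing down it reaches from about 0.4 to 0.825 m from the base axis. Payload 7 kg.
Tool frame: the origin (TCP) lies on the centre line of the jaws, within the pads' length; the fingertips stand 19 mm ahead of it and the grasp point (between the pads) is the TCP; z points along the fingers, y is the line along which they close (so a half turn about z gives the same grasp; the last joint's range is limited). The gripper opens to 88 mm and grips with 3 to 60 N. Pads are 19 mm wide; open, the fingers measure 130 mm over their backs; the gripper's body (78 mm by 193 mm) begins 47 mm behind the grasp point.
Start: joints at [92.309, 20.546, 0.682, 0, -70.136, -16.507], TCP at [0.166, 0.654, 0.246] pointing down, gripper open.
Joint ranges: [-176.03, 176.03], [-82.01, 121.73], [-58.28, 71.71], [-173.87, 95.51], [-174.79, -0.11], [-173.66, 173.66]. Speed limits (degrees/s): [136.94, 136.94, 172.46, 180, 180, 180].

## Interface

Orientations are given as [roll, pitch, yaw] about the fixed x, y, z axes, in that order (R = Rz(yaw) Ry(pitch) Rx(roll)).
In Python, from plant import get_state, capture, close_job gives the robot as it stands.
- The arm moves only by the tool apply_moves, never from a script. Its argument "targets" is a list of rows, each a list of 7 numbers: the opening, from 0 (shut) to 1 (fully open), then the shift along the tool's x, y, z normalised to -1 to 1, where 1 is 1000 mm, then the turn, a rotation vector about the tool's x, y, z normalised to -1 to 1, where 1 is 90 degrees. In form: [[claw, tx, ty, tz, ax, ay, az], ...]. A call has 1 to 20 rows; each row shifts and turns the commanded pose from where the row before left it, along the tool's axes as they then stand; what a row does not reach is not made up. A row lasts 1/12 s, in which the tool goes at most 41.7 mm and 7.16 degrees, less where a joint would pass 70% of its speed; a pose out of reach is approached as far as the arm can. A call with a number of a shift or a turn outside -1 to 1 is refused whole. A call with a gripper value outside its range is refused whole. The fingers move at their own pace and stop on an object; "newtons" is the grip in N (left out, the last holds). Time passes only in rows, so rows that do not move let the fingers close. It gives the time, the measured TCP pose, the force, the opening and the grip force at its end, in the units of the state.
- get_state(): the state, without advancing time (a new reading comes with each control period).
- capture(name): name is "scene" or "side" or "wrist"; returns a dict with "frame" (400x640x3 uint8, red, green, blue), "range_z" (400x640 float32, m along the optical axis (not along the pixel's ray), 0 where there is no reading), "camera_matrix" (3x3 intrinsics, pixels), "T" (4x4, takes a point from camera to world coordinates). Camera axes: x right, y down, z forward; pixel columns grow to the right and rows downward; lengths in m; the calibration is good to about 2 mm. A picture is of the moment at which its call begins.
- close_job(): hands the job in; it is judged then, once.
The state is a dict: "time_s": time; "joints": joint angles; "qd": joint speeds; "joint_torque": joint torques, N m; "tcp_pos": TCP position; "eef_rot": TCP orientation; "contact_force": force on the tool from outside, world axes, zero at the start; "moment": the same for the moment, N m; "gripper_width": finger opening in m; "gripper_force": force on a finger pad.
Only numpy, scipy, OpenCV 4.12 (cv2) and the standard library are available. Lean on these libraries where they do the work, as an engineer would, in place of code of your own. Each camera call takes 0.05 s, during which the arm holds its last target. There are 200 camera calls.

## Task

Empty the crate of its crockery: nest all the plain oblong dishes, fully seated, into one upright pile in the middle of the bamboo board, and stand the two pieces that will not nest (the divided oblong dish and the round ramekin) upright, side by side, on the floor of the metal tray, setting everything down gently. When all that is in place, ring the desk bell by pressing its button. Leave the snack jar standing in the crate, and do not disturb the mug, the glass and the dominoes.

Things in the scene. Friction and masses are not known exactly. Their poses are not given: they have to be found in the camera images.
- dish1: Plain oblong white dip dish (3 to 5 of dish1..5 present): 90 (own x) x 54 (y) x 54 mm, 0.2 kg. Trough with 5 mm upright walls from z 24 to 54 mm, its floor at z 28; below it a solid foot 74 x 38 mm. Foot drops into another plain dish's trough (3 mm play) until the ledge at z 24 rests on the rim: each nested dish is 30 mm higher. Origin: centre of underside, z up. Long sides start roughly along crate x.
- dish2: Plain oblong white dip dish, identical to dish1 (see there); may be absent. Origin: centre of the underside, z up.
- dish3: Plain oblong white dip dish, identical to dish1 (see there); may be absent. Origin: centre of the underside, z up.
- dish4: Plain oblong white dip dish, identical to dish1 (see there); may be absent. Origin: centre of the underside, z up.
- dish5: Plain oblong white dip dish, identical to dish1 (see there); may be absent. Origin: centre of the underside, z up.
- divided: Divided oblong white dip dish: outline and sizes of dish1 (90 x 54 x 54 mm, same foot), but a 5 mm cross wall up to the rim halves its trough, so nothing nests in it. Always present, starts in the crate like the plain dishes. Origin: centre of the underside, z up.
- ramekin: Round white ramekin, 62 mm diameter at the rim, 58 mm at the foot, 54 mm high, 5 mm wall, open top, 0.16 kg. Always present, starts in the crate. Origin: centre of the underside, z up.
- jar: Lidded glass snack jar, 52 mm diameter, 80 mm high, 0.5 kg; stands in the crate among the dishes and stays there. Origin: centre of the underside.
- crate: Shallow open wooden crate, 276 mm (own x) by 400 mm (own y), rim 36 mm high, walls 6 mm, inner floor 6 mm above its underside; fixed to the table. The crockery stands in it in 2 rows of 4 places (about 132 mm and 96 mm apart), in any order. Origin: centre of the underside.
- tray: Square aluminium serving tray, 200 by 200 mm, lip 14 mm high and 4 mm thick, inner floor 4 mm above its underside; fixed. Origin: centre of the underside.
- board: Bamboo coaster board, 120 mm (own x) by 110 mm (own y), 10 mm thick; fixed. Origin: centre of the underside, so its top is at z = 10 mm.
- bell_top (a point): Top centre of the press button (26 mm diameter) of the chrome desk bell; 64 mm above the table when not pressed. The bell is 86 mm across and fixed. It may stand nearer or farther than the board.
- bell_button (a joint): Travel of the bell's sprung button, m: 0 up, 0.006 fully down (about 5 N); the bell rings beyond 0.0035; it springs back.
- mug: Blue mug with a handle, 80 mm across, 90 mm high, bystander. Origin: centre of the underside.
- glass: Empty clear glass, 68 mm across, 110 mm high, bystander. Origin: centre of the underside.
- domino1: Red acrylic domino lying flat in a row, 50 by 25 by 10 mm, bystander. Origin: centre of the underside.
- domino2: Red acrylic domino lying flat in a row, 50 by 25 by 10 mm, bystander. Origin: centre of the underside.
- domino3: Red acrylic domino lying flat in a row, 50 by 25 by 10 mm, bystander. Origin: centre of the underside.
- domino4: Red acrylic domino lying flat in a row, 50 by 25 by 10 mm, bystander. Origin: centre of the underside.

How it is judged (in metres and radians):
On the way, in this order (a step that is already met when the one before it is completed fails the run):
1. all plain dishes nested in one pile on the board, divided dish and ramekin on the tray (horizontal distance between each of dish1, dish2, dish3, dish4, dish5 and board below 0.03 m and angle between each of dish1, dish2, dish3, dish4, dish5's own z axis and vertical below 0.08 rad and linear speed of each of dish1, dish2, dish3, dish4, dish5, divided, ramekin below 0.03 m/s and (z of dish1 in the frame of board between 0.006 and 0.014 m or z of dish1 in the frame of board between 0.036 and 0.044 m or z of dish1 in the frame of board between 0.066 and 0.074 m or z of dish1 in the frame of board between 0.096 and 0.104 m or z of dish1 in the frame of board between 0.126 and 0.134 m) and (z of dish2 in the frame of board between 0.006 and 0.014 m or z of dish2 in the frame of board between 0.036 and 0.044 m or z of dish2 in the frame of board between 0.066 and 0.074 m or z of dish2 in the frame of board between 0.096 and 0.104 m or z of dish2 in the frame of board between 0.126 and 0.134 m) and (z of dish3 in the frame of board between 0.006 and 0.014 m or z of dish3 in the frame of board between 0.036 and 0.044 m or z of dish3 in the frame of board between 0.066 and 0.074 m or z of dish3 in the frame of board between 0.096 and 0.104 m or z of dish3 in the frame of board between 0.126 and 0.134 m) and (z of dish4 in the frame of board between 0.006 and 0.014 m or z of dish4 in the frame of board between 0.036 and 0.044 m or z of dish4 in the frame of board between 0.066 and 0.074 m or z of dish4 in the frame of board between 0.096 and 0.104 m or z of dish4 in the frame of board between 0.126 and 0.134 m) and (z of dish5 in the frame of board between 0.006 and 0.014 m or z of dish5 in the frame of board between 0.036 and 0.044 m or z of dish5 in the frame of board between 0.066 and 0.074 m or z of dish5 in the frame of board between 0.096 and 0.104 m or z of dish5 in the frame of board between 0.126 and 0.134 m) and horizontal distance between each of dish2, dish3, dish4, dish5 and dish1 below 0.016 m and angle between the x axis of each of dish2, dish3, dish4, dish5 and the x axis of dish1, either way round below 0.15 rad and horizontal distance between each of dish3, dish4, dish5 and dish2 below 0.016 m and angle between the x axis of each of dish3, dish4, dish5 and the x axis of dish2, either way round below 0.15 rad and horizontal distance between each of dish4, dish5 and dish3 below 0.016 m and angle between the x axis of each of dish4, dish5 and the x axis of dish3, either way round below 0.15 rad and horizontal distance between dish5 and dish4 below 0.016 m and angle between the x axis of dish5 and the x axis of dish4, either way round below 0.15 rad and x of divided in the frame of tray between -0.08 and 0.08 m and y of divided in the frame of tray between -0.08 and 0.08 m and z of divided in the frame of tray between 0 and 0.009 m and angle between each of divided, ramekin's own z axis and vertical below 0.1 rad and x of ramekin in the frame of tray between -0.08 and 0.08 m and y of ramekin in the frame of tray between -0.08 and 0.08 m and z of ramekin in the frame of tray between 0 and 0.009 m and x of jar in the frame of crate between -0.14 and 0.14 m and y of jar in the frame of crate between -0.2 and 0.2 m and angle between jar's own z axis and vertical below 0.15 rad and z of jar in the frame of crate below 0.012 m), for 0.2 s.
2. the bell's button is pressed (value of joint bell_button above 0.0035 m).
At the end, for the whole second after the job is handed in: All plain dishes in one upright pile within 30 mm of the board's centre, each fully seated (30 mm steps, 4 mm), aligned within 0.15 rad and 16 mm; divided dish and ramekin upright on the tray floor within 80 mm of its centre along each axis; jar in crate; all at rest, button up (all of step 1 and value of joint bell_button below 0.0015 m); the robot touches nothing.
It fails at once if the mug, the glass or a domino is knocked more than 3 cm out of place (distance of any of mug, glass, domino1, domino2, domino3, domino4 from where it was at the start of the episode above 0.03 m).
It fails at once if the jar is lifted out of the crate or knocked over (height (world z) of jar above 0.06 m or angle between jar's own z axis and vertical above 0.6 rad).
It fails at once if a piece of crockery is dropped from more than about 6 cm or thrown (faster than 1.1 m/s out of the fingers' grip) ((linear speed of dish1 above 1.1 m/s and contact force between the fingers and dish1 below 0.3 N) or (linear speed of dish2 above 1.1 m/s and contact force between the fingers and dish2 below 0.3 N) or (linear speed of dish3 above 1.1 m/s and contact force between the fingers and dish3 below 0.3 N) or (linear speed of dish4 above 1.1 m/s and contact force between the fingers and dish4 below 0.3 N) or (linear speed of dish5 above 1.1 m/s and contact force between the fingers and dish5 below 0.3 N) or (linear speed of divided above 1.1 m/s and contact force between the fingers and divided below 0.3 N) or (linear speed of ramekin above 1.1 m/s and contact force between the fingers and ramekin below 0.3 N)).
Of dish1, dish2, dish3, dish4, dish5 only 3 to 5 are there at a start; the rules pass over those that are not, and their reading is None.
At some moment in a run one of divided, ramekin may be knocked a few centimetres aside while the robot is not near it.
It also fails if it takes over 210 s, if anything falls off the work surface, if the arm or the gripper's body presses on something with over 40 N, if the wrist force passes 120 N, or if a joint passes its speed limit or range.

## Working session

There is one attempt and no reset: what is moved stays moved. The work goes in short steps, Python scripts to look and compute and a tool call to move; the robot and the scene stay as the last step left them, time stands still between calls to the robot, and variables do not carry over. Pictures are saved under pics/ and viewed, at most 14 in all, crops included, and the job is handed in when it is done.

Besides the shell and the picture viewer there is one more tool, called after "Emit:" as name(argument=value, ...), one argument or row to a line, values as JSON. apply_moves: Moves the arm, as the interface text tells. Scaled input: -1 to 1 covers 1000 mm each way for a shift and 90 degrees each way for a turn. Its arguments: {"type":"object","properties":{"targets":{"type":"array","items":{"type":"array","items":{"type":"number"}}},"newtons":{"type":"number"}},"required":["targets"]}

```bash
mkdir -p pics; ls; python3 - <<'E'
from plant import get_state, capture
import cv2,numpy as np
s=get_state();print(s)
for n in("scene","side"):
    c=capture(n);cv2.imwrite(f"pics/{n}0.png",c["frame"][:,:,::-1]);np.savez(f"{n}0.npz",**c);print(n,c["camera_matrix"],c["T"].round(3))
E
```

```text
pics
{'time_s': 0.0, 'joints': array([ 9.23098399e+01,  2.05903819e+01,  6.33219313e-01, -2.00075855e-02,
       -7.01377939e+01, -1.65060817e+01]), 'qd': array([ 0.01527381,  0.05110595, -0.00485252, -0.11446153,  0.04632461,
        0.06736458]), 'joint_torque': array([ 1.57304448e-04, -5.82718956e+01,  2.93048841e+01,  6.99746355e+00,
        6.73916191e-03, -1.53012897e-04]), 'tcp_pos': array([0.1654615 , 0.65391541, 0.24463071]), 'eef_rot': array([ 1.79903613e+02, -8.94797993e-03, -1.42030476e+01]), 'contact_force': array([0.67952038, 0.23066292, 0.24546816]), 'moment': array([ 0.00066671,  0.008967  , -0.02898039]), 'gripper_force': 0.0, 'gripper_width': 0.08722481392108061}
scene [[362.64649478   0.         323.03571255]
 [  0.         362.64649478 198.26452665]
 [  0.           0.           1.        ]] [[ 0.77   0.494 -0.404  0.922]
 [ 0.638 -0.606  0.475 -0.394]
 [-0.01  -0.624 -0.782  0.702]
 [ 0.     0.     0.     1.   ]]
side [[474.61438691   0.         310.93253924]
 [  0.         474.61438691 195.12158372]
 [  0.           0.           1.        ]] [[ 0.684 -0.407  0.605 -0.047]
 [-0.729 -0.371  0.575 -0.607]
 [-0.01  -0.834 -0.551  0.655]
 [ 0.     0.     0.     1.   ]]
```

View pics/scene0.png

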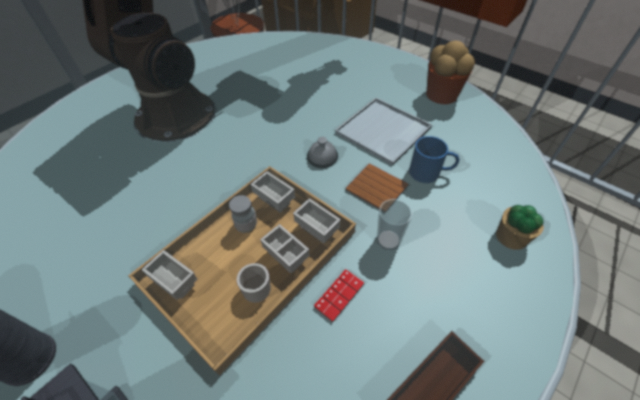

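View pics/side0.png

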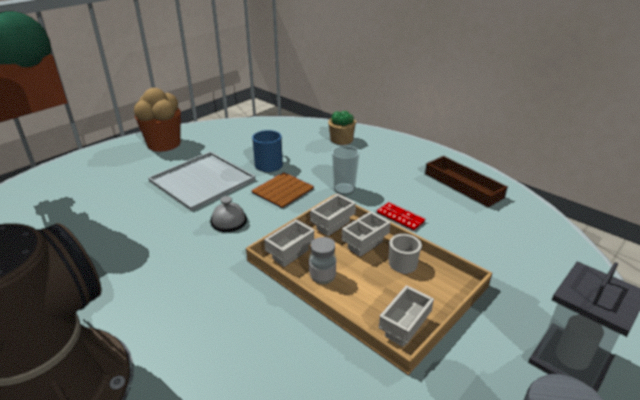

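Scene view: plain dishes at (272,188), (316,218) and (169,272), the divided dish at (285,248), ramekin (254,281), jar (242,213), board (376,186), tray (383,130), bell (321,148), glass (392,225) and dominoes (340,295). The side view agrees, so there are three plain dishes.

```bash
cat > h.py <<'E'
import cv2,numpy as np
from plant import get_state,capture
def cloud(c):
    K,T,d=c["camera_matrix"],c["T"],c["range_z"]
    v,u=np.indices(d.shape)
    p=np.stack([(u-K[0,2])/K[0,0]*d,(v-K[1,2])/K[1,1]*d,d],-1)@T[:3,:3].T+T[:3,3]
    p[d<=0]=np.nan
    return p
def comps(pts,minn=40,res=.002,k=3):
    """top-down components -> minAreaRect"""
    q=np.round((pts[:,:2]+[1,1.5])/res).astype(int); g=np.zeros((1500,1500),np.uint8)
    ok=(q>=0).all(1)&(q<1500).all(1); q=q[ok]; pts=pts[ok]; g[q[:,1],q[:,0]]=255
    n,l=cv2.connectedComponents(cv2.morphologyEx(g,cv2.MORPH_CLOSE,np.ones((k,k))))
    lab=l[q[:,1],q[:,0]]; out=[]
    for i in range(1,n):
        P=pts[lab==i]
        if len(P)<minn: continue
        (cx,cy),(w,h),a=cv2.minAreaRect(P[:,:2].astype(np.float32))
        if w<h: w,h,a=h,w,a+90
        out.append((len(P),round(cx,4),round(cy,4),round(w,3),round(h,3),round((a+90)%180-90,1),np.median(P[:,2]).round(3)))
    return out
def px(c,u,v,z):
    K,T=c["camera_matrix"],c["T"]
    r=T[:3,:3]@np.linalg.inv(K)@[u,v,1]
    return T[:3,3]+r*(z-T[2,3])/r[2]
E
python3 - <<'E'
from h import *
A=[];C=[]
for n in("scene","side"):
    c=dict(np.load(n+"0.npz"));p=cloud(c);m=np.isfinite(p[...,0]);A.append(p[m]);C.append(c["frame"][m])
    hsv=cv2.cvtColor(c["frame"],cv2.COLOR_RGB2HSV)[m]
    P=p[m];t=(P[:,2]>.05)&(P[:,2]<.065)
    print(n,"rims");[print(x) for x in comps(P[t],25)]
    t=(hsv[:,0]<25)&(hsv[:,1]>110)&(P[:,2]<.045)&(P[:,2]>-.01)
    print("wood/red");[print(x) for x in comps(P[t],100)]
    t=(hsv[:,1]<40)&(P[:,2]<.03)&(P[:,2]>-.01)
    print("tray");[print(x) for x in comps(P[t],300)]
P=np.concatenate(A)
t=(P[:,2]>.068)&(P[:,2]<.115);print("tall");[print(x) for x in comps(P[t],60)]
c=np.load("scene0.npz");print(px(c,321,139,.064),px(c,376,186,.01),px(c,383,130,.01))
E
```

```text
scene rims
(360, 0.4074, -0.5849, 0.085, 0.032, -60.5, np.float64(0.057))
(36, 0.5731, -0.5282, 0.029, 0.001, 0.1, np.float64(0.057))
(510, 0.4701, -0.3361, 0.092, 0.054, 5.0, np.float64(0.06))
(348, 0.6097, -0.2403, 0.061, 0.06, -2.5, np.float64(0.059))
(550, 0.6051, -0.1468, 0.091, 0.054, -4.4, np.float64(0.059))
(148, 0.4845, -0.1472, 0.051, 0.03, 69.1, np.float64(0.058))
(135, 0.0314, -0.0652, 0.078, 0.017, 32.4, np.float64(0.058))
(393, 0.4756, -0.0511, 0.092, 0.055, -0.2, np.float64(0.059))
(433, 0.6099, -0.0503, 0.092, 0.056, -0.5, np.float64(0.059))
(165, 0.074, 0.0, 0.094, 0.017, -90.0, np.float64(0.057))
(93, 0.7626, 0.0138, 0.055, 0.018, 30.0, np.float64(0.058))
(89, 0.7436, 0.054, 0.044, 0.014, 19.7, np.float64(0.058))
(56, 0.4671, 0.1426, 0.024, 0.024, -89.5, np.float64(0.063))
(394, 0.9607, 0.2065, 0.083, 0.061, -2.9, np.float64(0.059))
(137, 0.716, 0.2466, 0.079, 0.035, 21.5, np.float64(0.058))
(114, 0.7004, 0.2946, 0.066, 0.024, 15.3, np.float64(0.058))
(140, 0.5989, 0.5598, 0.109, 0.041, 22.6, np.float64(0.058))
(81, 0.5195, 1.2182, 0.077, 0.024, 15.7, np.float64(0.0
[... 2162 characters left out ...]
792, 0.084, 0.03, -47.9, np.float64(0.09))
(1740, 0.5611, -0.5622, 0.094, 0.039, 64.4, np.float64(0.092))
(811, 0.4717, -0.144, 0.052, 0.046, 10.7, np.float64(0.085))
(3193, 0.0281, -0.0218, 0.155, 0.097, 46.5, np.float64(0.091))
(1483, 0.7489, 0.0324, 0.072, 0.069, 16.0, np.float64(0.094))
(966, 0.9562, 0.2159, 0.071, 0.066, -23.0, np.float64(0.082))
(974, 0.7084, 0.2745, 0.098, 0.085, 64.7, np.float64(0.08))
(1328, 0.5775, 0.5746, 0.136, 0.085, -5.3, np.float64(0.096))
(822, 0.4516, 1.2189, 0.205, 0.026, 0.3, np.float64(0.091))
(97, 0.7781, 1.3435, 0.027, 0.023, -6.0, np.float64(0.086))
[0.46249995 0.14232076 0.064     ] [0.64166966 0.14138014 0.01      ] [0.53746993 0.32864026 0.01      ]
```

Emit:
apply_moves(
  targets=[
    [0.75,0,0,0,0,0,-0.0789],
    [0.75,0,0,0,0,0,-0.0789],
    [0.75,0.028,0.0295,0,0,0,0],
    [0.75,0.028,0.0295,0,0,0,0],
    [0.75,0.028,0.0295,0,0,0,0],
    [0.75,0.028,0.0295,0,0,0,0],
    [0.75,0.028,0.0295,0,0,0,0],
    [0.75,0.028,0.0295,0,0,0,0],
    [0.75,0.028,0.0295,0,0,0,0],
    [0.75,0.028,0.0295,0,0,0,0],
    [0.75,0.028,0.0295,0,0,0,0],
    [0.75,0.028,0.0295,0,0,0,0],
    [0.75,0.028,0.0295,0,0,0,0],
    [0.75,0.028,0.0295,0,0,0,0],
    [0.75,0,0,0,0,0,0],
    [0.75,0,0,0,0,0,0],
  ],
)

```text
time_s: 1.43
tcp_pos: [0.5027, 0.2983, 0.245]
eef_rot: [180.0, 0.0, -0.2]
contact_force: [-0.5, 0.5, 0.0]
gripper_width: 0.0657
gripper_force: 0.0
```

Emit:
apply_moves(
  targets=[
    [0.75,-0.0033,0.0389,0,0,0,0],
    [0.75,-0.0033,0.0389,0,0,0,0],
    [0.75,-0.0033,0.0389,0,0,0,0],
    [0.75,-0.0033,0.0389,0,0,0,0],
    [0.75,-0.0033,0.0389,0,0,0,0],
    [0.75,-0.0033,0.0389,0,0,0,0],
    [0.75,-0.0033,0.0389,0,0,0,0],
    [0.75,-0.0033,0.0389,0,0,0,0],
    [0.75,-0.0033,0.0389,0,0,0,0],
    [0.75,0,0,0,0,0,0],
    [0.75,0,0,0,0,0,0],
  ],
)

```text
time_s: 2.35
tcp_pos: [0.4714, -0.0507, 0.2456]
eef_rot: [-180.0, -0.0, -0.1]
contact_force: [-0.2, 1.0, 0.6]
gripper_width: 0.0656
gripper_force: 0.0
```

```bash
cat > w.py <<'E'
from h import *
import sys
c=capture("wrist"); cv2.imwrite(f"pics/{sys.argv[1]}.png",c["frame"][:,:,::-1])
p=cloud(c); P=p[np.isfinite(p[...,0])]
lo,hi=float(sys.argv[2]),float(sys.argv[3])
[print(x) for x in comps(P[(P[:,2]>lo)&(P[:,2]<hi)],150)]
s=get_state();print(s["tcp_pos"].round(4),s["eef_rot"].round(2))
E
python3 w.py wrist1 .05 .065
```

```text
(2065, 0.4679, -0.3356, 0.09, 0.057, 4.7, np.float64(0.059))
(1504, 0.6071, -0.2388, 0.061, 0.061, 81.4, np.float64(0.059))
(2222, 0.6029, -0.1462, 0.09, 0.055, -4.2, np.float64(0.06))
(348, 0.4785, -0.1343, 0.051, 0.029, -40.1, np.float64(0.059))
(1137, 0.4733, -0.0504, 0.09, 0.054, -0.2, np.float64(0.06))
(1657, 0.6082, -0.0501, 0.09, 0.054, -0.8, np.float64(0.06))
(360, 0.4639, 0.1426, 0.025, 0.025, 4.1, np.float64(0.064))
[ 0.4718 -0.0496  0.2456] [-1.7998e+02 -1.0000e-02 -6.0000e-02]
```

View pics/wrist1.png

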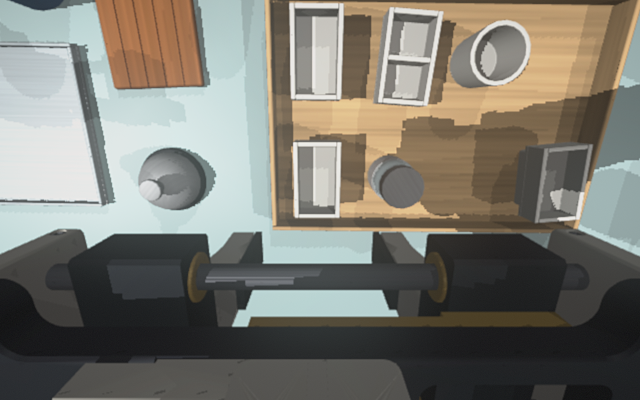

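Wrist view: dish A is at (317,180), B at (317,50), the divided dish at (408,58), ramekin (498,52), jar (400,185), dish C (557,183), board (150,40) and bell (172,180). Everything is clear, so I descend on A.

Emit:
apply_moves(
  targets=[
    [0.75,0.0018,0.0007,0.036,0,0,0],
    [0.75,0,0,0.036,0,0,0],
    [0.75,0,0,0.036,0,0,0],
    [0.75,0,0,0.036,0,0,0],
    [0.75,0,0,0.025,0,0,0],
    [0.75,0,0,0.0176,0,0,0],
    [0.75,0,0,0,0,0,0],
    [0.4,0,0,0,0,0,0],
    [0.4,0,0,0,0,0,0],
    [0.4,0,0,0,0,0,0],
    [0.4,0,0,0,0,0,0],
    [0.4,0,0,0,0,0,0],
    [0.4,0,0,0,0,0,0],
  ],
  newtons=20,
)

```text
time_s: 3.48
tcp_pos: [0.4747, -0.0499, 0.0602]
eef_rot: [-179.9, -0.2, 0.0]
contact_force: [-1.8, 3.8, 7.7]
gripper_width: 0.0545
gripper_force: 20.0
```

Emit:
apply_moves(
  targets=[
    [0.4,0,0,-0.02,0,0,0],
    [0.4,0,0,-0.04,0,0,0],
    [0.4,0,0,-0.04,0,0,0],
    [0.4,0.0237,-0.0276,0,0,0,0],
    [0.4,0.0237,-0.0276,0,0,0,0],
    [0.4,0.0237,-0.0276,0,0,0,0],
    [0.4,0.0237,-0.0276,0,0,0,0],
    [0.4,0.0237,-0.0276,0,0,0,0],
    [0.4,0.0237,-0.0276,0,0,0,0],
    [0.4,0.0237,-0.0276,0,0,0,0],
    [0.4,0,0,0,0,0,0],
    [0.4,0,0,0.035,0,0,0],
    [0.4,0,0,0.035,0,0,0],
    [0.4,0,0,0.015,0,0,0],
    [0.4,0,0,0.006,0,0,0],
    [0.4,0,0,0.003,0,0,0],
    [0.4,0,0,0,0,0,0],
    [0.4,0,0,0,0,0,0],
  ],
)

```text
time_s: 4.98
tcp_pos: [0.6406, 0.1431, 0.0665]
eef_rot: [-179.9, -0.1, 0.0]
contact_force: [0.0, -0.4, -1.0]
gripper_width: 0.0538
gripper_force: 20.0
```

Emit:
apply_moves(
  targets=[
    [0.4,0,0,0.001,0,0,0],
    [0.4,0,0,0.001,0,0,0],
    [0.4,0,0,0,0,0,0],
    [0.75,0,0,0,0,0,0],
    [0.75,0,0,0,0,0,0],
    [0.75,0,0,0,0,0,0],
    [0.75,0,0,-0.02,0,0,0],
    [0.75,0,0,-0.04,0,0,0],
    [0.75,0,0,-0.04,0,0,0],
    [0.75,0,0,-0.04,0,0,0],
    [0.75,0,0,-0.04,0,0,0],
    [0.75,-0.0064,0.0386,0,0,0,0],
    [0.75,-0.0064,0.0386,0,0,0,0],
    [0.75,-0.0064,0.0386,0,0,0,0],
    [0.75,-0.0064,0.0386,0,0,0,0],
    [0.75,-0.0064,0.0386,0,0,0,0],
    [0.75,0,0,0,0,0,0],
    [0.75,0,0,0,0,0,0],
  ],
)

```text
time_s: 6.48
tcp_pos: [0.6071, -0.0523, 0.2432]
eef_rot: [-180.0, -0.0, -0.2]
contact_force: [-0.1, 1.5, 0.3]
gripper_width: 0.0655
gripper_force: 0.0
```

```bash
python3 w.py wrist2 .053 .068
```

```text
(930, 0.6075, -0.239, 0.061, 0.061, -82.3, np.float64(0.059))
(1464, 0.6029, -0.146, 0.09, 0.054, -4.3, np.float64(0.06))
(1120, 0.6084, -0.05, 0.09, 0.054, -0.7, np.float64(0.06))
(522, 0.7568, 0.0434, 0.054, 0.031, -37.6, np.float64(0.061))
(1993, 0.6389, 0.1425, 0.09, 0.055, -0.2, np.float64(0.063))
(940, 0.7025, 0.2467, 0.079, 0.036, -6.2, np.float64(0.061))
[ 0.6075 -0.0511  0.2431] [-1.7999e+02 -1.0000e-02 -1.0000e-01]
```

View pics/wrist2.png

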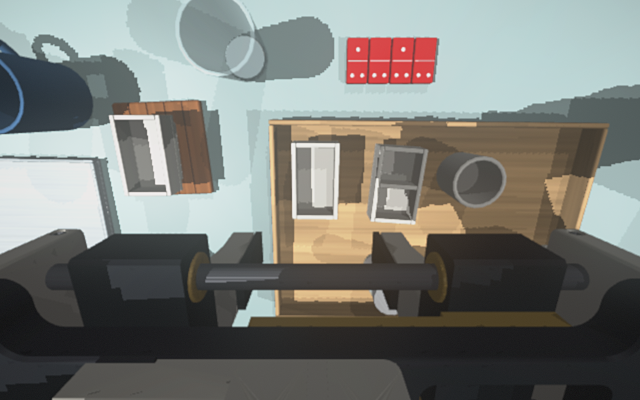

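Dish A stands on the board (142,155 px), centred and square. B is still at (316,180), so I pick it next.

Emit:
apply_moves(
  targets=[
    [0.75,0.001,-0.0012,0.036,0,0,0],
    [0.75,0,0,0.036,0,0,0],
    [0.75,0,0,0.036,0,0,0],
    [0.75,0,0,0.036,0,0,0],
    [0.75,0,0,0.025,0,0,0],
    [0.75,0,0,0.014,0,0,0],
    [0.75,0,0,0,0,0,0],
    [0.4,0,0,0,0,0,0],
    [0.4,0,0,0,0,0,0],
    [0.4,0,0,0,0,0,0],
    [0.4,0,0,0,0,0,0],
    [0.4,0,0,0,0,0,0],
    [0.4,0,0,-0.02,0,0,0],
    [0.4,0,0,-0.04,0,0,0],
    [0.4,0,0,-0.04,0,0,0],
    [0.4,0,0,-0.04,0,0,0],
  ],
  newtons=20,
)

```text
time_s: 7.87
tcp_pos: [0.6079, -0.0492, 0.2017]
eef_rot: [180.0, 0.0, -0.0]
contact_force: [1.7, 0.1, -2.0]
gripper_width: 0.0542
gripper_force: 20.0
```

```bash
python3 w.py wrist3 .053 .068 | tail -4; python3 -c "
from plant import get_state
print(get_state()['tcp_pos'])"
```

```text
(734, 0.7571, 0.0434, 0.054, 0.031, -38.4, np.float64(0.06))
(2712, 0.6388, 0.1425, 0.09, 0.056, 0.2, np.float64(0.063))
(994, 0.697, 0.2393, 0.067, 0.02, -15.4, np.float64(0.06))
[ 0.6122 -0.0494  0.2115] [ 1.7998e+02 -7.0000e-01  8.0000e-02]
[ 0.61219109 -0.04941369  0.21147565]
```

Emit:
apply_moves(
  targets=[
    [0.4,0.0061,-0.0385,0,0,0,0],
    [0.4,0.0061,-0.0385,0,0,0,0],
    [0.4,0.0061,-0.0385,0,0,0,0],
    [0.4,0.0061,-0.0385,0,0,0,0],
    [0.4,0.0061,-0.0385,0,0,0,0],
    [0.4,0,0,0,0,0,0],
    [0.4,0,0,0.035,0,0,0],
    [0.4,0,0,0.02,0,0,0],
    [0.4,0,0,0,0,0,0],
    [0.4,0,0,0,0,0,0],
    [0.4,0,0,0,0,0,0],
  ],
)

```text
time_s: 8.83
tcp_pos: [0.64, 0.1434, 0.1465]
eef_rot: [-180.0, -0.1, 0.0]
contact_force: [0.1, 0.6, -0.6]
gripper_width: 0.0536
gripper_force: 20.0
```

```bash
python3 w.py wrist4 .09 .16; python3 - <<'E'
from h import *
c=capture("side");cv2.imwrite("pics/side4.png",cv2.resize(c["frame"][100:260,180:400,::-1],None,fx=3,fy=3))
E
```

```text
(6492, 0.7471, 0.0333, 0.068, 0.063, -80.6, np.float64(0.104))
(13351, 0.6403, 0.1432, 0.088, 0.087, 89.5, np.float64(0.127))
(1070, 0.7048, 0.2689, 0.079, 0.078, -68.3, np.float64(0.09))
[0.6402 0.1436 0.1469] [-1.7995e+02 -1.5000e-01  0.0000e+00]
```

View pics/side4.png

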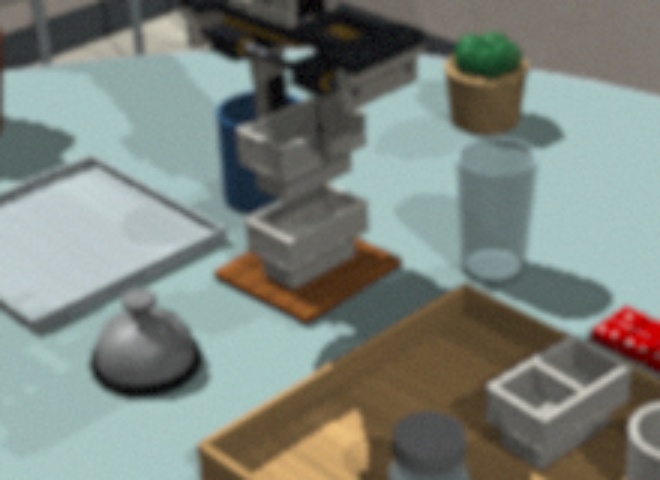

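The side view shows B held level at (300,150) directly above dish A at (305,235). I lower it in.

Emit:
apply_moves(
  targets=[
    [0.4,-0.001,0.0008,0.01,0,0,0],
    [0.4,0,0,0.01,0,0,0],
    [0.4,0,0,0.006,0,0,0],
    [0.4,0,0,0.006,0,0,0],
    [0.4,0,0,0.006,0,0,0],
    [0.4,0,0,0.005,0,0,0],
    [0.4,0,0,0.003,0,0,0],
    [0.4,0,0,0,0,0,0],
    [0.4,0,0,0,0,0,0],
  ],
)

```text
time_s: 9.68
tcp_pos: [0.6381, 0.1427, 0.0988]
eef_rot: [180.0, 0.0, 0.0]
contact_force: [0.3, -0.4, -0.6]
gripper_width: 0.0538
gripper_force: 20.0
```

Emit:
apply_moves(
  targets=[
    [0.4,0,0,0.003,0,0,0],
    [0.4,0,0,0.001,0,0,0],
    [0.4,0,0,0.001,0,0,0],
    [0.4,0,0,0,0,0,0],
    [0.4,0,0,0,0,0,0],
  ],
)

```text
time_s: 10.1
tcp_pos: [0.6386, 0.1431, 0.0954]
eef_rot: [-180.0, -0.1, 0.0]
contact_force: [-2.3, 1.2, 5.9]
gripper_width: 0.0539
gripper_force: 20.0
```

Emit:
apply_moves(
  targets=[
    [0.75,0,0,0,0,0,0],
    [0.75,0,0,0,0,0,0],
    [0.75,0,0,0,0,0,0],
    [0.75,0,0,-0.02,0,0,0],
    [0.75,0,0,-0.04,0,0,0],
    [0.75,0,0,-0.04,0,0,0],
    [0.75,0,0,-0.04,0,0,0],
    [0.75,-0.0131,0.0368,0,0,0,0],
    [0.75,-0.0131,0.0368,0,0,0,0],
    [0.75,-0.0131,0.0368,0,0,0,0],
    [0.75,-0.0131,0.0368,0,0,0,0],
    [0.75,-0.0131,0.0368,0,0,0,0],
    [0.75,-0.0131,0.0368,0,0,0,0],
    [0.75,-0.0131,0.0368,0,0,0,0],
    [0.75,-0.0131,0.0368,0,0,0,0],
    [0.75,-0.0131,0.0368,0,0,0,0],
    [0.75,-0.0131,0.0368,0,0,0,0],
  ],
)

```text
time_s: 11.52
tcp_pos: [0.5062, -0.2269, 0.2342]
eef_rot: [180.0, -0.0, 0.0]
contact_force: [1.0, 0.2, -0.3]
gripper_width: 0.0655
gripper_force: 0.0
```

Emit:
apply_moves(
  targets=[
    [0.75,-0.0131,0.0368,0,0,0,0],
    [0.75,-0.0131,0.0368,0,0,0,0],
    [0.75,-0.0131,0.0368,0,0,0,0],
    [0.75,0,0,0,0,0,-0.052],
    [0.75,0,0,0,0,0,0],
    [0.75,0,0,0,0,0,0],
  ],
)

```text
time_s: 12.02
tcp_pos: [0.4676, -0.336, 0.2338]
eef_rot: [-180.0, 0.0, 4.5]
contact_force: [-0.4, 0.4, -0.3]
gripper_width: 0.0658
gripper_force: 0.0
```

```bash
python3 w.py wrist5 .053 .068; python3 - <<'E'
from h import *
for n in("scene","side"):
    p=cloud(capture(n));P=p[np.isfinite(p[...,0])];t=(P[:,2]>.07)&(P[:,2]<.13);print(n,[x for x in comps(P[t],60) if .55<x[1]<.7 and .08<x[2]<.2])
E
```

```text
(852, 0.5997, -0.528, 0.084, 0.004, 0.1, np.float64(0.061))
(1201, 0.4683, -0.336, 0.09, 0.054, 5.0, np.float64(0.06))
(1254, 0.6072, -0.2397, 0.061, 0.061, 8.5, np.float64(0.06))
(1986, 0.5984, -0.1464, 0.081, 0.056, -4.1, np.float64(0.059))
(558, 0.4749, -0.1519, 0.051, 0.032, 21.7, np.float64(0.059))
[ 0.4679 -0.3354  0.2339] [-179.99   -0.      4.56]
scene [(732, 0.6394, 0.1414, 0.091, 0.056, -0.4, np.float64(0.086))]
side [(642, 0.6339, 0.1409, 0.093, 0.058, 0.2, np.float64(0.084))]
```

Emit:
apply_moves(
  targets=[
    [0.75,0.0005,0,0.036,0,0,0],
    [0.75,0,0,0.036,0,0,0],
    [0.75,0,0,0.036,0,0,0],
    [0.75,0,0,0.03,0,0,0],
    [0.75,0,0,0.02,0,0,0],
    [0.75,0,0,0.0165,0,0,0],
    [0.75,0,0,0,0,0,0],
    [0.4,0,0,0,0,0,0],
    [0.4,0,0,0,0,0,0],
    [0.4,0,0,0,0,0,0],
    [0.4,0,0,0,0,0,0],
    [0.4,0,0,0,0,0,0],
    [0.4,0,0,-0.02,0,0,0],
    [0.4,0,0,-0.04,0,0,0],
    [0.4,0,0,-0.04,0,0,0],
    [0.4,0,0,-0.04,0,0,0],
    [0.4,0,0,-0.02,0,0,0],
    [0.4,0,0,0,0,0,0.0505],
    [0.4,0,0,0,0,0,0],
    [0.4,0,0,0,0,0,0],
  ],
  newtons=20,
)

```text
time_s: 13.83
tcp_pos: [0.4678, -0.3354, 0.2194]
eef_rot: [-180.0, -0.0, 0.2]
contact_force: [0.0, 0.3, -0.8]
gripper_width: 0.0538
gripper_force: 20.0
```

Emit:
apply_moves(
  targets=[
    [0.4,0.0131,-0.0368,0,0,0,0.002],
    [0.4,0.0131,-0.0368,0,0,0,0],
    [0.4,0.0131,-0.0368,0,0,0,0],
    [0.4,0.0131,-0.0368,0,0,0,0],
    [0.4,0.0131,-0.0368,0,0,0,0],
    [0.4,0.0131,-0.0368,0,0,0,0],
    [0.4,0.0131,-0.0368,0,0,0,0],
    [0.4,0.0131,-0.0368,0,0,0,0],
    [0.4,0.0131,-0.0368,0,0,0,0],
    [0.4,0.0131,-0.0368,0,0,0,0],
    [0.4,0.0131,-0.0368,0,0,0,0],
    [0.4,0.0131,-0.0368,0,0,0,0],
    [0.4,0.0131,-0.0368,0,0,0,0],
    [0.4,0,0,0,0,0,0],
    [0.4,0,0,0.03,0,0,0],
    [0.4,0,0,0.03,0,0,0],
    [0.4,0,0,0,0,0,0],
    [0.4,0,0,0,0,0,0],
    [0.4,0,0,0,0,0,0],
  ],
)

```text
time_s: 15.42
tcp_pos: [0.6394, 0.1424, 0.1602]
eef_rot: [180.0, -0.0, 0.0]
contact_force: [-0.5, -0.2, -1.5]
gripper_width: 0.0537
gripper_force: 20.0
```

```bash
python3 - <<'E'
from h import *
print(get_state()["tcp_pos"],get_state()["eef_rot"])
for n in("scene","side"):
    c=capture(n);p=cloud(c);P=p[np.isfinite(p[...,0])]
    for a,b in((.066,.098),(.1,.16)):
        t=(P[:,2]>a)&(P[:,2]<b);print(n,[x for x in comps(P[t],60) if .55<x[1]<.7 and .08<x[2]<.2])
cv2.imwrite("pics/side6.png",cv2.resize(c["frame"][100:260,180:400,::-1],None,fx=3,fy=3))
E
```

```text
[0.63940395 0.14241216 0.16018644] [ 1.79955951e+02 -1.40907216e-02  2.11723686e-02]
scene [(650, 0.6395, 0.1414, 0.09, 0.056, -0.7, np.float64(0.079))]
scene [(709, 0.6535, 0.1308, 0.099, 0.07, 49.5, np.float64(0.14))]
side [(608, 0.6345, 0.1411, 0.092, 0.059, 0.1, np.float64(0.08))]
side [(939, 0.6339, 0.1412, 0.092, 0.089, 5.2, np.float64(0.142))]
```

View pics/side6.png

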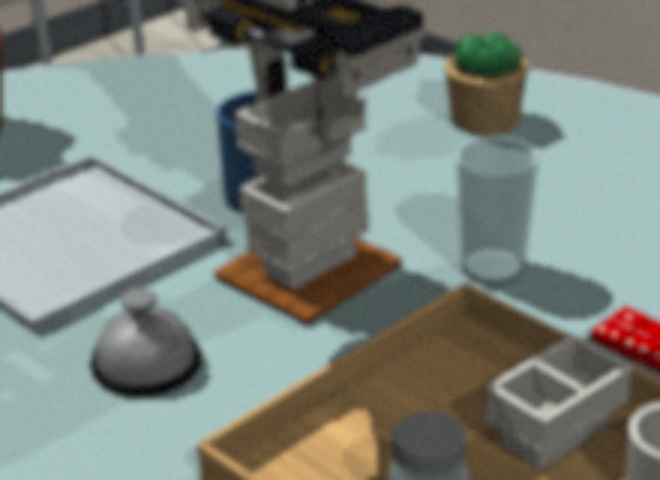

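B is seated as a two-dish pile at (305,225), and C is centred above it at (300,135). I lower C.

Emit:
apply_moves(
  targets=[
    [0.4,-0.0005,0,0.008,0,0,0],
    [0.4,0,0,0.006,0,0,0],
    [0.4,0,0,0.006,0,0,0],
    [0.4,0,0,0.006,0,0,0],
    [0.4,0,0,0.003,0,0,0],
    [0.4,0,0,0.002,0,0,0],
    [0.4,0,0,0,0,0,0],
    [0.4,0,0,0,0,0,0],
  ],
)

```text
time_s: 16.18
tcp_pos: [0.6385, 0.1427, 0.1284]
eef_rot: [180.0, 0.0, -0.0]
contact_force: [-0.9, 0.5, -0.9]
gripper_width: 0.0537
gripper_force: 20.0
```

Emit:
apply_moves(
  targets=[
    [0.4,0,0,0.002,0,0,0],
    [0.4,0,0,0.001,0,0,0],
    [0.4,0,0,0.001,0,0,0],
    [0.4,0,0,0,0,0,0],
    [0.4,0,0,0,0,0,0],
  ],
)

```text
time_s: 16.6
tcp_pos: [0.6386, 0.1428, 0.125]
eef_rot: [-180.0, -0.0, -0.0]
contact_force: [-1.0, 0.5, 1.8]
gripper_width: 0.0536
gripper_force: 20.0
```

Emit:
apply_moves(
  targets=[
    [0.4,0,0,0.0005,0,0,0],
    [0.75,0,0,0,0,0,0],
    [0.75,0,0,0,0,0,0],
    [0.75,0,0,0,0,0,0],
    [0.75,0,0,-0.02,0,0,0],
    [0.75,0,0,-0.04,0,0,0],
    [0.75,0,0,-0.04,0,0,0],
    [0.75,-0.0045,0.0361,0,0,0,0],
    [0.75,-0.0045,0.0361,0,0,0,0],
    [0.75,-0.0045,0.0361,0,0,0,0],
    [0.75,-0.0045,0.0361,0,0,0,0],
    [0.75,-0.0045,0.0361,0,0,0,0],
    [0.75,-0.0045,0.0361,0,0,0,0],
    [0.75,-0.0045,0.0361,0,0,0,0],
    [0.75,-0.0045,0.0361,0,0,0,0],
    [0.75,0,0,0,0,0,0.047],
    [0.75,0,0,0,0,0,0],
    [0.75,0,0,0,0,0,0],
  ],
)

```text
time_s: 18.1
tcp_pos: [0.6021, -0.1464, 0.2237]
eef_rot: [-180.0, 0.0, -4.2]
contact_force: [0.5, 0.4, 0.7]
gripper_width: 0.0655
gripper_force: 0.0
```

```bash
python3 w.py wrist7 .053 .068; python3 - <<'E'
from h import *
for n in("scene","side"):
    p=cloud(capture(n));P=p[np.isfinite(p[...,0])]
    for a,b in((.015,.066),(.066,.1),(.1,.16)):
        t=(P[:,2]>a)&(P[:,2]<b);print(n,[x for x in comps(P[t],60) if .55<x[1]<.7 and .08<x[2]<.2])
    t=(abs(P[:,0]-.637)<.06)&(abs(P[:,1]-.142)<.05);print(np.percentile(P[t,2],[98,99.5]))
E
```

```text
(927, 0.6078, -0.2391, 0.061, 0.06, 84.8, np.float64(0.06))
(1476, 0.6032, -0.1463, 0.09, 0.054, -4.2, np.float64(0.06))
(452, 0.7412, 0.0131, 0.057, 0.02, -22.0, np.float64(0.061))
(756, 0.7566, 0.0513, 0.051, 0.019, -22.1, np.float64(0.061))
(1074, 0.649, 0.1221, 0.105, 0.047, 29.7, np.float64(0.061))
[ 0.6022 -0.1458  0.2238] [-1.7999e+02  1.0000e-02 -4.1600e+00]
scene [(450, 0.6507, 0.1227, 0.106, 0.046, 28.6, np.float64(0.048))]
scene [(442, 0.6509, 0.1225, 0.105, 0.047, 30.7, np.float64(0.084)), (207, 0.6334, 0.1544, 0.07, 0.024, -0.0, np.float64(0.098))]
scene [(779, 0.6394, 0.1422, 0.091, 0.058, 0.2, np.float64(0.116))]
[0.12439777 0.1255076 ]
side [(574, 0.6262, 0.1241, 0.106, 0.05, -29.4, np.float64(0.045))]
side [(523, 0.6235, 0.1218, 0.105, 0.051, -29.6, np.float64(0.083)), (69, 0.6503, 0.1611, 0.054, 0.015, -1.5, np.float64(0.096))]
side [(653, 0.635, 0.1415, 0.094, 0.058, 0.7, np.float64(0.113))]
[0.12186637 0.12319295]
```

Emit:
apply_moves(
  targets=[
    [0.75,0.0008,0.0005,0.036,0,0,0],
    [0.75,0,0,0.036,0,0,0],
    [0.75,0,0,0.036,0,0,0],
    [0.75,0,0,0.03,0,0,0],
    [0.75,0,0,0.016,0,0,0],
    [0.75,0,0,0.01,0,0,0],
    [0.75,0,0,0,0,0,0],
    [0.4,0,0,0,0,0,0],
    [0.4,0,0,0,0,0,0],
    [0.4,0,0,0,0,0,0],
    [0.4,0,0,0,0,0,0],
    [0.4,0,0,0,0,0,0],
    [0.4,0,0,-0.02,0,0,0],
    [0.4,0,0,-0.04,0,0,0],
    [0.4,0,0,-0.04,0,0,0],
    [0.4,0,0,-0.04,0,0,0],
    [0.4,0,0,-0.02,0,0,0],
    [0.4,0,0,0,0,0,-0.047],
    [0.4,0,0,0,0,0,0],
    [0.4,0,0,0,0,0,0],
  ],
  newtons=20,
)

```text
time_s: 19.92
tcp_pos: [0.6022, -0.1467, 0.2197]
eef_rot: [-180.0, 0.0, -0.2]
contact_force: [0.2, -0.3, -1.9]
gripper_width: 0.0539
gripper_force: 20.0
```

Emit:
apply_moves(
  targets=[
    [0.4,-0.0058,-0.0362,0,0,0,0],
    [0.4,-0.0058,-0.0362,0,0,0,0],
    [0.4,-0.0058,-0.0362,0,0,0,0],
    [0.4,-0.0058,-0.0362,0,0,0,0],
    [0.4,-0.0058,-0.0362,0,0,0,0],
    [0.4,-0.0058,-0.0362,0,0,0,0],
    [0.4,-0.0058,-0.0362,0,0,0,0],
    [0.4,-0.0058,-0.0362,0,0,0,0],
    [0.4,-0.0058,-0.0362,0,0,0,0],
    [0.4,-0.0058,-0.0362,0,0,0,0],
    [0.4,-0.0058,-0.0362,0,0,0,0],
    [0.4,-0.0058,-0.0362,0,0,0,0],
    [0.4,0,0,0,0,0,0],
    [0.4,0,0,0.036,0,0,0],
    [0.4,0,0,0.036,0,0,0],
    [0.4,0,0,0.036,0,0,0],
    [0.4,0,0,0.03,0,0,0],
    [0.4,0,0,0.01,0,0,0],
    [0.4,0,0,0,0,0,0],
    [0.4,0,0,0,0,0,0],
  ],
)

```text
time_s: 21.58
tcp_pos: [0.5338, 0.2876, 0.072]
eef_rot: [179.9, 0.0, -0.1]
contact_force: [0.6, -0.2, -1.1]
gripper_width: 0.054
gripper_force: 20.0
```

Emit:
apply_moves(
  targets=[
    [0.4,0,0,0.006,0,0,0],
    [0.4,0,0,0.004,0,0,0],
    [0.4,0,0,0.002,0,0,0],
    [0.4,0,0,0.001,0,0,0],
    [0.4,0,0,0,0,0,0],
    [0.4,0,0,0,0,0,0],
  ],
)

```text
time_s: 22.08
tcp_pos: [0.5338, 0.288, 0.0597]
eef_rot: [-180.0, -0.0, -0.0]
contact_force: [-0.7, 0.1, 2.5]
gripper_width: 0.0538
gripper_force: 20.0
```

Touching down. I release and go to the ramekin.

Emit:
apply_moves(
  targets=[
    [0.4,0,0,0.0005,0,0,0],
    [0.75,0,0,0,0,0,0],
    [0.75,0,0,0,0,0,0],
    [0.75,0,0,0,0,0,0],
    [0.75,0,0,-0.02,0,0,0],
    [0.75,0,0,-0.04,0,0,0],
    [0.75,0,0,-0.04,0,0,0],
    [0.75,0,0,-0.04,0,0,0],
    [0.75,0,0,-0.04,0,0,0],
    [0.82,0.0053,0.0376,0,0,0,0],
    [0.82,0.0053,0.0376,0,0,0,0],
    [0.82,0.0053,0.0376,0,0,0,0],
    [0.82,0.0053,0.0376,0,0,0,0],
    [0.82,0.0053,0.0376,0,0,0,0],
    [0.82,0.0053,0.0376,0,0,0,0],
    [0.82,0.0053,0.0376,0,0,0,0],
  ],
)

```text
time_s: 23.42
tcp_pos: [0.5705, 0.0227, 0.2386]
eef_rot: [-180.0, -0.0, -0.0]
contact_force: [2.2, 0.1, 0.4]
gripper_width: 0.0718
gripper_force: 0.0
```

Emit:
apply_moves(
  targets=[
    [0.82,0.0053,0.0376,0,0,0,0],
    [0.82,0.0053,0.0376,0,0,0,0],
    [0.82,0.0053,0.0376,0,0,0,0],
    [0.82,0.0053,0.0376,0,0,0,0],
    [0.82,0.0053,0.0376,0,0,0,0],
    [0.82,0.0053,0.0376,0,0,0,0],
    [0.82,0.0053,0.0376,0,0,0,0],
    [0.82,0,0,0,0,0,0],
    [0.82,0,0,0,0,0,0],
    [0.82,0,0,0,0,0,0],
  ],
)

```text
time_s: 24.25
tcp_pos: [0.6072, -0.2389, 0.238]
eef_rot: [-180.0, 0.0, -0.1]
contact_force: [-0.3, 0.3, 0.5]
gripper_width: 0.0718
gripper_force: 0.0
```

```bash
python3 w.py wrist8 .053 .068; python3 - <<'E'
from h import *
for n in("scene","side"):
    c=capture(n);p=cloud(c);P=p[np.isfinite(p[...,0])]
    t=(P[:,2]>.045)&(P[:,2]<.066);print(n,[x for x in comps(P[t],60) if .4<x[1]<.7 and -.3<x[2]<.45])
    if n=="scene": cv2.imwrite("pics/scene8.png",c["frame"][:,:,::-1])
E
```

```text
(958, 0.6174, -0.5433, 0.111, 0.056, -40.6, np.float64(0.061))
(774, 0.6076, -0.2393, 0.061, 0.061, 6.1, np.float64(0.06))
(665, 0.7439, 0.0152, 0.061, 0.025, -16.4, np.float64(0.061))
(603, 0.7554, 0.0562, 0.042, 0.011, -14.4, np.float64(0.062))
(356, 0.6198, 0.1157, 0.055, 0.005, -0.4, np.float64(0.058))
[ 0.6073 -0.2382  0.2383] [-1.7999e+02  1.0000e-02 -4.0000e-02]
scene [(412, 0.6092, -0.2397, 0.061, 0.06, -29.2, np.float64(0.058)), (135, 0.4879, -0.1562, 0.044, 0.013, 47.7, np.float64(0.056)), (270, 0.6529, 0.1226, 0.103, 0.046, 30.5, np.float64(0.056)), (73, 0.4676, 0.1415, 0.025, 0.022, -21.9, np.float64(0.063)), (392, 0.5354, 0.2862, 0.091, 0.056, -1.0, np.float64(0.054)), (153, 0.6971, 0.2963, 0.063, 0.022, 21.7, np.float64(0.056))]
side [(416, 0.6051, -0.2405, 0.063, 0.061, 52.3, np.float64(0.054)), (273, 0.461, -0.1522, 0.05, 0.031, -45.5, np.float64(0.056)), (292, 0.6232, 0.1233, 0.104, 0.052, -32.1, np.float64(0.055)), (93, 0.461, 0.1418, 0.026, 0.022, 84.4, np.float64(0.061)), (410, 0.53, 0.2869, 0.094, 0.059, -0.4, np.float64(0.052))]
```

View pics/scene8.png

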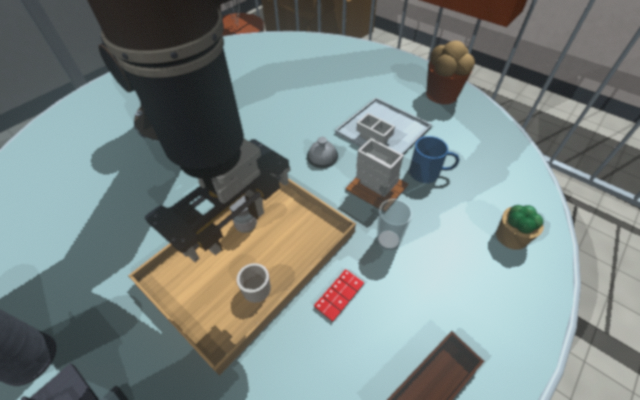

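The divided dish stands in the tray at (376,127), the pile is upright at (378,170), and the ramekin is still at (254,281).

Emit:
apply_moves(
  targets=[
    [0.82,0.0003,0.0008,0.036,0,0,0],
    [0.82,0,0,0.036,0,0,0],
    [0.82,0,0,0.036,0,0,0],
    [0.82,0,0,0.036,0,0,0],
    [0.82,0,0,0.026,0,0,0],
    [0.82,0,0,0.016,0,0,0],
    [0.82,0,0,0,0,0,0],
    [0.5,0,0,0,0,0,0],
    [0.5,0,0,0,0,0,0],
    [0.5,0,0,0,0,0,0],
    [0.5,0,0,0,0,0,0],
    [0.5,0,0,0,0,0,0],
    [0.5,0,0,-0.02,0,0,0],
    [0.5,0,0,-0.04,0,0,0],
    [0.5,0,0,-0.04,0,0,0],
    [0.5,0,0,-0.04,0,0,0],
    [0.5,0,0,-0.04,0,0,0],
    [0.5,0,0,0,0,0,0],
    [0.5,0,0,0,0,0,0],
  ],
  newtons=20,
)

```text
time_s: 25.98
tcp_pos: [0.609, -0.2398, 0.2364]
eef_rot: [180.0, -0.4, -0.0]
contact_force: [-0.9, 0.8, -2.3]
gripper_width: 0.0619
gripper_force: 20.0
```

Emit:
apply_moves(
  targets=[
    [0.5,-0.0047,-0.0392,0,0,0,0],
    [0.5,-0.0047,-0.0392,0,0,0,0],
    [0.5,-0.0047,-0.0392,0,0,0,0],
    [0.5,-0.0047,-0.0392,0,0,0,0],
    [0.5,-0.0047,-0.0392,0,0,0,0],
    [0.5,-0.0047,-0.0392,0,0,0,0],
    [0.5,-0.0047,-0.0392,0,0,0,0],
    [0.5,-0.0047,-0.0392,0,0,0,0],
    [0.5,-0.0047,-0.0392,0,0,0,0],
    [0.5,-0.0047,-0.0392,0,0,0,0],
    [0.5,-0.0047,-0.0392,0,0,0,0],
    [0.5,-0.0047,-0.0392,0,0,0,0],
    [0.5,-0.0047,-0.0392,0,0,0,0],
    [0.5,-0.0047,-0.0392,0,0,0,0],
    [0.5,-0.0047,-0.0392,0,0,0,0],
    [0.5,-0.0047,-0.0392,0,0,0,0],
    [0.5,0,0,0,0,0,0],
    [0.5,0,0,0,0,0,0],
  ],
)

```text
time_s: 27.48
tcp_pos: [0.5317, 0.3893, 0.2301]
eef_rot: [179.9, 0.1, 0.1]
contact_force: [-0.4, -0.3, -1.3]
gripper_width: 0.0618
gripper_force: 20.0
```

```bash
python3 - <<'E'
from h import *
print(get_state()["tcp_pos"],get_state()["gripper_width"])
for n in("scene","side"):
    c=capture(n);p=cloud(c);P=p[np.isfinite(p[...,0])]
    t=(P[:,2]>.035)&(P[:,2]<.066);print(n,[x for x in comps(P[t],60) if .4<x[1]<.7 and .22<x[2]<.45])
    if n=="side": cv2.imwrite("pics/side9.png",cv2.resize(c["frame"][30:250,100:400,::-1],None,fx=2.5,fy=2.5))
E
```

```text
[0.53167247 0.38934636 0.23013504] 0.061827977268754324
scene [(580, 0.5355, 0.2872, 0.091, 0.058, -0.3, np.float64(0.05)), (218, 0.6986, 0.2956, 0.064, 0.022, 18.5, np.float64(0.053))]
side [(66, 0.6652, 0.2725, 0.035, 0.008, 81.7, np.float64(0.051)), (629, 0.53, 0.2866, 0.093, 0.061, -1.0, np.float64(0.049))]
```

View pics/side9.png

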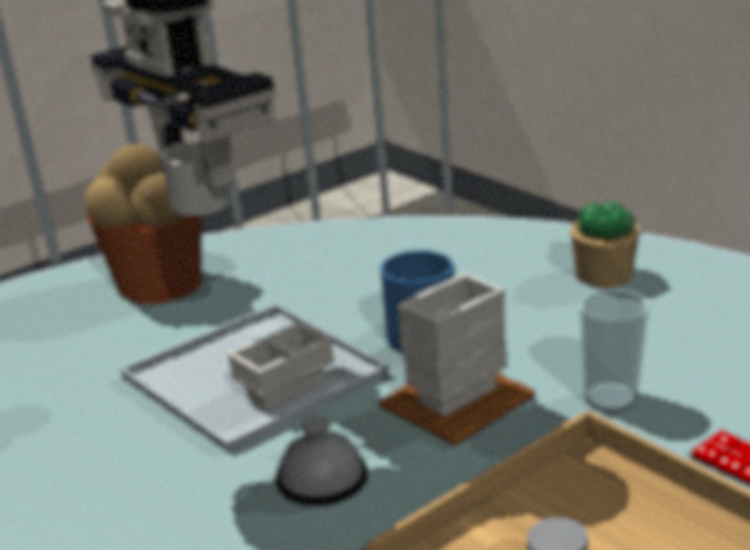

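The ramekin is held upright above the tray and clear of the plant pot, and the divided dish is steady at (280,360).

Emit:
apply_moves(
  targets=[
    [0.5,0.0005,0.003,0.036,0,0,0],
    [0.5,0,0,0.036,0,0,0],
    [0.5,0,0,0.036,0,0,0],
    [0.5,0,0,0.036,0,0,0],
    [0.5,0,0,0.016,0,0,0],
    [0.5,0,0,0.008,0,0,0],
    [0.5,0,0,0.003,0,0,0],
    [0.5,0,0,0.002,0,0,0],
    [0.5,0,0,0.002,0,0,0],
    [0.5,0,0,0,0,0,0],
    [0.5,0,0,0,0,0,0],
  ],
)

```text
time_s: 28.5
tcp_pos: [0.534, 0.3852, 0.0588]
eef_rot: [-179.9, -0.1, -0.0]
contact_force: [0.5, 0.2, -1.1]
gripper_width: 0.0617
gripper_force: 20.0
```

Emit:
apply_moves(
  targets=[
    [0.5,0,0,0.003,0,0,0],
    [0.5,0,0,0.002,0,0,0],
    [0.5,0,0,0.001,0,0,0],
    [0.5,0,0,0.001,0,0,0],
    [0.5,0,0,0,0,0,0],
    [0.5,0,0,0,0,0,0],
  ],
)

```text
time_s: 29.0
tcp_pos: [0.5335, 0.385, 0.052]
eef_rot: [-180.0, -0.0, -0.0]
contact_force: [-4.5, -0.7, 10.1]
gripper_width: 0.0616
gripper_force: 20.0
```

Emit:
apply_moves(
  targets=[
    [0.82,0,0,0,0,0,0],
    [0.82,0,0,0,0,0,0],
    [0.82,0,0,0,0,0,0],
    [0.82,0,0,-0.02,0,0,0],
    [0.82,0,0,-0.04,0,0,0],
    [0.82,0,0,-0.04,0,0,0],
    [0.82,0,0,-0.04,0,0,0],
    [0.82,0,0,-0.03,0,0,0],
    [0,-0.0099,0.0347,0,0,0,0],
    [0,-0.0099,0.0347,0,0,0,0],
    [0,-0.0099,0.0347,0,0,0,0],
    [0,-0.0099,0.0347,0,0,0,0],
    [0,-0.0099,0.0347,0,0,0,0],
    [0,-0.0099,0.0347,0,0,0,0],
    [0,-0.0099,0.0347,0,0,0,0],
    [0,0,0,0,0,0,0],
    [0,0,0,0,0,0,0],
    [0,0,0,0,0,0,0],
  ],
)

```text
time_s: 30.5
tcp_pos: [0.4644, 0.142, 0.2208]
eef_rot: [-180.0, -0.1, -0.1]
contact_force: [-0.1, 0.7, 0.3]
gripper_width: 0.0106
gripper_force: 0.0
```

```bash
python3 w.py wrist10 .035 .066; python3 - <<'E'
from h import *
for n in("scene","side"):
    c=capture(n);p=cloud(c);P=p[np.isfinite(p[...,0])]
    t=(P[:,2]>.035)&(P[:,2]<.066);print(n,[x for x in comps(P[t],60) if .4<x[1]<.7 and -.3<x[2]<.45])
    t=(P[:,2]>.1)&(P[:,2]<.13);print(n,[x for x in comps(P[t],60) if .55<x[1]<.7 and .08<x[2]<.2])
    if n=="side": cv2.imwrite("pics/side10.png",c["frame"][:,:,::-1])
E
```

```text
(205, 0.4022, -0.216, 0.072, 0.006, -90.0, np.float64(0.036))
(1374, 0.4743, -0.1318, 0.052, 0.033, -15.5, np.float64(0.054))
(1489, 0.524, -0.0687, 0.245, 0.152, -0.7, np.float64(0.036))
(1969, 0.4639, 0.1428, 0.06, 0.06, -64.3, np.float64(0.041))
(210, 0.593, 0.1426, 0.053, 0.003, 90.0, np.float64(0.047))
(3293, 0.5325, 0.2876, 0.09, 0.055, -0.1, np.float64(0.056))
(2554, 0.5319, 0.384, 0.062, 0.061, 76.8, np.float64(0.052))
[0.4645 0.1425 0.2206] [-1.7998e+02 -3.0000e-02 -4.0000e-02]
scene [(1334, 0.5397, -0.1941, 0.399, 0.277, 89.1, np.float64(0.036)), (262, 0.4821, -0.1482, 0.052, 0.034, 57.0, np.float64(0.054)), (289, 0.4683, 0.1389, 0.058, 0.049, 36.0, np.float64(0.042)), (369, 0.6508, 0.1222, 0.105, 0.046, 29.1, np.float64(0.051)), (578, 0.5348, 0.2873, 0.092, 0.058, -0.5, np.float64(0.05)), (221, 0.6996, 0.2957, 0.065, 0.026, 17.3, np.float64(0.052)), (301, 0.535, 0.383, 0.061, 0.06, -23.4, np.float64(0.049))]
scene [(770, 0.6396, 0.142, 0.091, 0.057, 0.5, np.float64(0.116))]
side [(385, 0.4606, -0.1516, 0.05, 0.032, -49.4, np.float64(0.052)), (307, 0.4612, 0.1413, 0.053, 0.052, 17.5, np.float64(0.04)), (425, 0.6255, 0.1228, 0.104, 0.05, -30.3, np.float64(0.05)), (66, 0.6645, 0.2714, 0.035, 0.008, 89.6, np.float64(0.051)), (635, 0.5307, 0.2862, 0.094, 0.061, -0.3, np.float64(0.048)), (333, 0.5297, 0.3819, 0.063, 0.06, 27.2, np.float64(0.048))]
side [(644, 0.6348, 0.142, 0.094, 0.059, 1.0, np.float64(0.113))]
```

View pics/side10.png

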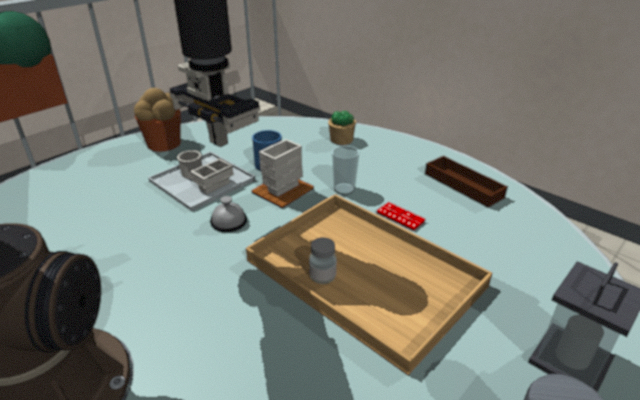

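All is in place: ramekin (189,158) and divided dish (212,175) in the tray, pile at (282,170), jar in the crate, bystanders unmoved. Next I press the bell.

Emit:
apply_moves(
  targets=[
    [0,-0.0005,0,0.035,0,0,0],
    [0,0,0,0.035,0,0,0],
    [0,0,0,0.035,0,0,0],
    [0,0,0,0.02,0,0,0],
    [0,0,0,0.008,0,0,0],
    [0,0,0,0,0,0,0],
    [0,0,0,0,0,0,0],
  ],
)

```text
time_s: 31.23
tcp_pos: [0.4641, 0.1426, 0.0878]
eef_rot: [180.0, 0.0, 0.0]
contact_force: [1.0, -0.7, 0.2]
gripper_width: 0.0005
gripper_force: 0.0
```

Emit:
apply_moves(
  targets=[
    [0,0,0,0.004,0,0,0],
    [0,0,0,0.003,0,0,0],
    [0,0,0,0.0025,0,0,0],
    [0,0,0,0,0,0,0],
    [0,0,0,0,0,0,0],
  ],
)

```text
time_s: 31.65
tcp_pos: [0.4646, 0.1427, 0.0789]
eef_rot: [-179.9, -0.1, -0.0]
contact_force: [2.3, 1.6, 3.2]
gripper_width: 0.0005
gripper_force: 1.9
```

Emit:
apply_moves(
  targets=[
    [0,0,0,0.001,0,0,0],
    [0,0,0,0.001,0,0,0],
    [0,0,0,0.0005,0,0,0],
    [0,0,0,0,0,0,0],
  ],
)

```text
time_s: 31.98
tcp_pos: [0.4646, 0.1427, 0.077]
eef_rot: [-179.9, -0.1, 0.0]
contact_force: [-2.5, 2.7, 16.4]
gripper_width: 0.0005
gripper_force: 8.4
```

Bottomed out at over 5 N, so the bell has rung. I retreat.

Emit:
apply_moves(
  targets=[
    [0,0,0,-0.01,0,0,0],
    [0,0,0,-0.03,0,0,0],
    [0,0,0,-0.04,0,0,0],
    [0,0,0,-0.04,0,0,0],
    [0,0,0,-0.03,0,0,0],
    [0,0,0,0,0,0,0],
    [0,0,0,0,0,0,0],
    [0,0,0,0,0,0,0],
    [0,0,0,0,0,0,0],
  ],
)

```text
time_s: 32.73
tcp_pos: [0.4625, 0.1412, 0.224]
eef_rot: [179.9, 0.2, -0.1]
contact_force: [-0.1, 0.5, -0.6]
gripper_width: 0.0004
gripper_force: 0.0
```

```bash
python3 - <<'E'
from h import *
for n in("scene","side"):
    c=capture(n);p=cloud(c);P=p[np.isfinite(p[...,0])]
    t=(P[:,2]>.045)&(P[:,2]<.066);print(n,[x for x in comps(P[t],60) if .4<x[1]<.7 and .1<x[2]<.45])
    t=(P[:,2]>.1)&(P[:,2]<.13);print(n,[x for x in comps(P[t],60) if .55<x[1]<.7 and .08<x[2]<.2])
E
python3 -c "
from plant import close_job
print(close_job())"
```

```text
scene [(259, 0.6511, 0.1223, 0.105, 0.045, 29.7, np.float64(0.056)), (76, 0.4674, 0.142, 0.024, 0.024, 47.6, np.float64(0.063)), (395, 0.5352, 0.2854, 0.092, 0.059, -1.2, np.float64(0.055)), (159, 0.6986, 0.2952, 0.064, 0.022, 19.5, np.float64(0.056)), (201, 0.5339, 0.3828, 0.062, 0.059, -57.0, np.float64(0.054))]
scene [(776, 0.639, 0.1418, 0.091, 0.057, 0.3, np.float64(0.116))]
side [(296, 0.623, 0.1233, 0.104, 0.049, -31.5, np.float64(0.055)), (94, 0.461, 0.1406, 0.025, 0.024, 78.5, np.float64(0.061)), (408, 0.5301, 0.2872, 0.094, 0.059, -0.3, np.float64(0.053)), (207, 0.5296, 0.3822, 0.062, 0.061, 27.5, np.float64(0.052))]
side [(655, 0.6342, 0.1413, 0.092, 0.058, 1.1, np.float64(0.113))]
the job is handed in; nothing more can be done
None
```

The job is handed in after about 33 s, with no verdict returned: the three plain dishes are nested on the board, the divided dish and ramekin stand in the tray, the jar is still in the crate, the mug, glass and dominoes look unmoved, and the bell button was pressed to its stop and released.

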